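# Release the infrared cell and hold it up to the inspection camera

## Task

Turn the bar knob of the sample mount counterclockwise until it clicks over into its open position, while the infrared cell still sits in its grooves. Then take the cell by its lifting tab, draw it straight up out of the mount and hold it up to the inspection camera: right way up, its round window centred on the lens axis and square to it, 100 mm in front of the lens, either face to the lens. Finish while holding it there still in the air; keep the fingers off the window and its ring, do not bump the camera, and leave the forceps, the tape roll and the bottle where they are.

Things in the scene. Friction and masses are not known exactly. Their poses are not given: they have to be found in the camera images.
- sample_mount: fixed slide mount: metal base 64 x 160 x 10 mm; origin at the centre of its underside, y along the base, z up. The cell stands in two dark grooved uprights centred at y = -30 mm, its underside 24 mm above the worktop; the grooves reach up to 90 mm, so the cell must rise 66 mm to be free; play 1.5 mm each way. The lock's axis and post are at y = +42 mm.
- lock (a joint): lock angle, rad, growing counterclockwise from above. 0 = locked: a steel swing arm, 55 mm from the axis, lies 2 mm above the cell's shoulder and bars it from rising. 1.25 = open, the arm pointing to the mount's +x. Its cam must push a spring roller aside midway, which takes up to 0.09 N m: let go before 0.62 it springs back to 0, after that it snaps on to 1.25 and stays.
- lock_grip (a point): grip point of the black bar knob, on the lock's vertical axis, 133 mm above the worktop, 9 mm below the knob's top. The bar is 11 mm wide (this point's x), 40 mm long (its y, the line of the swing arm) and 32 mm tall; the point turns with the knob. At the start the bar lies along the mount's y.
- ir_cell: the infrared cell: loose metal plate 10 mm thick (x), 51 mm wide (y), 76 mm tall (z), with a lifting tab as thick and 26 mm wide in the middle of its top edge, up to 100 mm; about 0.17 kg. Origin: centre of its underside. A round window in a ring of 38 mm diameter, raised 2.5 mm on both faces, is centred 36 mm above the underside. Both faces are alike.
- cell_window: the cell's window with its retaining ring (38 mm diameter, 15 mm through), part of the cell; origin at its centre, axes as the cell's: x is the window's axis, z runs up the cell to the tab.
- cell_grip (a point): point in the middle of the cell's lifting tab, 10 mm below its top and 54 mm above the window's centre; axes as the cell's (the tab is 10 mm thick along x).
- camera_stand: fixed stand of the inspection camera: dark base 80 x 80 x 12 mm, steel column 250 mm high at its rear. Origin on the worktop, 44 mm in front of the base's front edge; the lens stands about 20 mm behind the origin and looks to its -x, roughly towards the robot. Height and downward tilt of the camera differ from start to start.
- lens (a point): centre of the front face of the camera's lens, inside a ring light of 63 mm diameter. The lens looks along this point's -x, which points 5 to 20 degrees downward; y is level, z is up and square to both. The window belongs at x = -100 mm, y = 0, z = 0 of this frame, with the cell's x along this x (either way round) and the cell's z along this z.
- forceps: bystander: steel forceps 120 mm long, lying on the worktop; origin under their middle.
- label_tape: bystander: roll of tan tape, 98 mm diameter, 25 mm high, lying flat; origin at its centre below.
- bluecap_a: bystander: reagent bottle with a blue cap, 68 mm diameter, 146 mm high, standing; origin at its centre below.
Not all that is in view belongs to the job. What is shaped like the ir_cell but green or yellow is not meant.

How it is judged:
On the way, in this order (a step that is already met when the one before it is completed fails the run):
1. the lock has clicked over into its open position (past 1.1 rad) while the cell still sits in the mount (value of joint lock above 1.1 rad and distance of ir_cell from where it was at the start of the episode below 0.01 m), for 0.2 s.
2. the cell is drawn up out of the grooves, held by the fingers (height (world z) of ir_cell above 0.088 m and contact force between the fingers and ir_cell above 0.5 N and contact force between ir_cell and sample_mount below 0.1 N), for 0.1 s.
At the end, for the whole second after the job is handed in: The cell is held still in the air, right way up, touching only the fingers; its window's centre is 100 +-15 mm in front of the lens and within 12 mm of the lens axis sideways and up and down; its axes agree with the lens's within 0.14 rad (8 degrees); the lock stays open (x of cell_window in the frame of lens between -0.115 and -0.085 m and y of cell_window in the frame of lens between -0.012 and 0.012 m and z of cell_window in the frame of lens between -0.012 and 0.012 m and angle between the x axis of cell_window and the x axis of lens, either way round below 0.14 rad and angle between the y axis of cell_window and the y axis of lens, either way round below 0.14 rad and angle between ir_cell's own z axis and vertical below 0.6 rad and height (world z) of ir_cell above 0.03 m and contact force between the fingers and ir_cell above 0.5 N and contact force between ir_cell and sample_mount below 0.1 N and contact force between ir_cell and camera_stand below 0.1 N and linear speed of ir_cell below 0.02 m/s and angular speed of ir_cell below 0.15 rad/s and value of joint lock above 1.1 rad); the arm keeps its last pose, push and grip.
It fails at once if the fingers touch the window or its ring (contact force between the fingers and cell_window above 0.5 N).
It fails at once if the inspection camera or its stand is bumped (contact force between camera_stand and anything else above 2 N).
It fails at once if the forceps, the tape roll or the bottle are disturbed (distance of any of forceps, label_tape, bluecap_a from where it was at the start of the episode above 0.03 m).
It also fails if it takes over 56 s, if anything falls off the work surface, if the arm or the gripper's body presses on something with over 40 N, if the wrist force passes 120 N, or if a joint passes its speed limit or range.

## Robot

A 6-joint arm with a two-finger parallel gripper is mounted at the origin on a cart in front of the work surface, level with it; the furniture and walls round the work are solid. World frame = base frame: x ahead of the robot, y to its left, z up, the work surface at z = 0. Lengths are in m, angles in rad, forces in N, time in s.
With the tool pointing down it reaches from about 0.3 to 0.875 m from the base axis. Payload 6.4 kg.
Tool frame: the origin (TCP) lies midway between the tips of the shut fingers; the grasp point (between the pads) lies 19 mm behind it (bot.grip_point_offset is the distance from the TCP to the grasp point, in m); z points along the fingers, y is the line along which they close (so a half turn about z gives the same grasp; the last joint's range is limited). The gripper opens to 88 mm and grips with 3 to 60 N. Pads are 18 mm wide; open, the fingers measure 123 mm over their backs; the gripper's body (75 mm by 187 mm) begins 45 mm behind the grasp point.
Start: joints at [1.09, 0.181, 1.607, -0, 1.354, -0.206], TCP at [0.156, 0.553, 0.239] pointing down, gripper open.
Joint ranges: [-2.99, 2.99], [-0.89, 2.07], [0.3, 2.58], [-1.14, 4.28], [0, 2.63], [-3.12, 3.12]. Speed limits (rad/s): [2.57, 2.57, 3.01, 3.14, 3.14, 3.14].

## Interface

Orientations are given as a rotation vector (axis times angle).
In Python, from plant import monitor, capture, get_calibration, sign_off, find_in, silhouettes, bot gives the robot as it stands. The module is installed in compiled form; this text tells all that it offers.
- The arm moves only by the shell command python3 -m inch 'ROWS'. ROWS is JSON, a list that holds one entry, the list of rows, each a list of 7 numbers: the opening, from 0 (shut) to 1 (fully open), then the shift along the tool's x, y, z scaled (see below), then the turn, a rotation vector about the tool's x, y, z scaled (see below). In form: [[[fingers, x, y, z, ax, ay, az], ...]]. A call has 1 to 12 rows; each row is the pose to reach, as a shift and turn from the pose commanded when the call began, along the tool's axes at that moment, turning the shorter way round; what a row does not reach only later rows make up. The controller multiplies each number of a shift by 0.4 m and each number of a turn by 360 degrees. A row lasts 1/8 s, in which the tool goes at most 62.5 mm and 10.7 degrees, less where a joint would pass 70% of its speed; a pose out of reach is approached as far as the arm can. A call with a number of a shift or a turn outside -1 to 1 is refused whole. A call with a gripper value outside its range is refused whole. The fingers move at their own pace and stop on an object; the grip force is fixed at half the most. Time passes only in rows, so rows that repeat a pose let the fingers close. It gives the time, the measured TCP pose, the force, the opening and the grip force at its end, in the units of the state.
- monitor.read_state(): the state, without advancing time (a new reading comes with each control period).
- capture(name): name is "scene" or "top" or "wrist"; returns (picture, depth): 384x512x3 uint8, red, green, blue; 384x512 float32, m along the optical axis (not along the pixel's ray), 0 where there is no reading.
- get_calibration(name): a dict with "fx", "fy", "cx", "cy" (pixels), "origin" and "attitude" of the camera in the world. Camera axes: x right, y down, z forward; pixel columns grow to the right and rows downward; lengths in m; the calibration is good to about 2 mm. A picture is of the moment at which its call begins: read the wrist's pose just before it. get_calibration takes no time and is no camera call; for the wrist camera it gives the pose at the moment of the call.
- sign_off(): hands the job in; it is judged then, once.
Trained networks look in the newest picture that a camera, given by its name, has taken for a name from the list of things; names that differ only in an ending like _2 or _b are one class to them, and where a whole thing is asked for, a point or a joint stands for the part that bears it (a point fixed in the world has none). Each returns a list of dicts, best first, with "conf" (0 to 1); they miss things now and then, are a little off and sometimes report something else, mostly with a low value. They report only what shows in the picture. A call takes as long as a camera call. They do not tell look-alikes from the thing itself.
- find_in(target, camera): "extent" ([left, top, width, height] in pixels, round what is visible of it).
- silhouettes(target, camera): "pixels" (384x512 bool, what is visible of it) and "extent" ([left, top, width, height] in pixels, round what is visible of it).
The state is a dict: "clock": time; "joints": joint angles; "dq": joint speeds; "tau": joint torques, N m; "tcp_pos": TCP position; "ee_rot": TCP orientation; "ft_force": force on the tool from outside, world axes, zero at the start; "torque": the same for the moment, N m; "grip_width": opening from 0.0 (shut) to 1.0 (fully open); "grasp_force": force on a finger pad.
Only numpy, scipy, OpenCV 4.12 (cv2) and the standard library are available. Lean on these libraries where they do the work, as an engineer would, in place of code of your own. Each camera call takes 0.05 s, during which the arm holds its last target. There are 200 camera calls.

## Working session

There is one attempt and no reset: what is moved stays moved. The work goes in short steps, Python scripts to look and compute and a shell command to move; the robot and the scene stay as the last step left them, time stands still between calls to the robot, and variables do not carry over. Pictures are saved under pics/ and viewed, at most 10 in all, crops included, and the job is handed in when it is done.

```bash
mkdir -p pics
cat > h.py <<'E'
import numpy as np, cv2
from scipy.spatial.transform import Rotation as R
from plant import monitor, capture, get_calibration, sign_off, find_in, silhouettes, bot
def cal(n):
    c=get_calibration(n); a=np.array(c["attitude"],float)
    M=a if a.shape==(3,3) else (R.from_rotvec(a).as_matrix() if a.size==3 else R.from_quat(a).as_matrix())
    return c,M,np.array(c["origin"])
def cloud(n,d):
    c,M,o=cal(n); v,u=np.mgrid[:384,:512]
    p=np.stack([(u-c["cx"])/c["fx"]*d,(v-c["cy"])/c["fy"]*d,d],-1)@M.T+o
    p[d<=0]=np.nan; return p
def proj(n,P):
    c,M,o=cal(n); q=(np.atleast_2d(P)-o)@M
    return np.c_[q[:,0]/q[:,2]*c["fx"]+c["cx"],q[:,1]/q[:,2]*c["fy"]+c["cy"]]
def save(f,im): cv2.imwrite("pics/"+f,im[...,::-1])
E
python3 - <<'E'
from h import *
s=monitor.read_state(); print(s["clock"],s["tcp_pos"],s["ee_rot"])
for n in("scene","top"):
    im,d=capture(n); save(n+"0.png",im); np.savez(n+"0.npz",im=im,d=d,p=cloud(n,d)); print(n,get_calibration(n))
    p=cloud(n,d)
    for t in("sample_mount","lock","ir_cell","cell_window","camera_stand","forceps","label_tape","bluecap_a"):
        for r in silhouettes(t,n)[:4]:
            m=r["pixels"]; print(n,t,round(r["conf"],2),r["extent"],np.nanmedian(p[m],0).round(3))
E
```

```text
0.0 [0.15576379 0.55295697 0.23782472] [-4.30241533e-01 -3.11137361e+00  2.53362124e-03]
scene {'fx': 459.48129790803506, 'fy': 459.48129790803506, 'cx': 259.10720397574426, 'cy': 191.18232544667802, 'origin': array([-0.16751835,  0.20690004,  1.09007606]), 'attitude': array([-1.31258786,  2.35391375, -0.82986671])}
scene sample_mount 0.78 [127.4, 221.1, 70.1, 46.0] [0.532 0.098 0.015]
scene sample_mount 0.6 [159.1, 218.1, 23.7, 25.4] [0.536 0.042 0.076]
scene lock 0.55 [332.0, 128.2, 25.3, 45.8] [ 0.502 -0.523  0.089]
scene lock 0.54 [132.5, 220.9, 34.0, 19.3] [0.539 0.109 0.115]
scene ir_cell 0.82 [149.4, 199.1, 21.9, 18.9] [0.636 0.045 0.051]
scene ir_cell 0.69 [201.6, 201.8, 14.2, 36.2] [ 0.524 -0.062  0.053]
scene ir_cell 0.56 [161.4, 217.1, 15.0, 26.0] [0.536 0.044 0.078]
scene cell_window 0.66 [154.7, 208.2, 9.7, 8.2] [0.637 0.046 0.03 ]
scene cell_window 0.54 [210.4, 221.6, 2.6, 4.9] [ 0.532 -0.071  0.023]
scene camera_stand 0.89 [243.2, 101.0, 30.8, 77.8] [ 0.65  -0.307  0.156]
scene label_tape 0.53 [303.5, 221.3, 29.1, 16.6] [ 0.367 -0.328  0.02 ]
scene bluecap_a 0.89 [333.0, 129.2, 26.5, 41.5] [ 0.503 -0.523  0.087]
top {'fx': 361.6882339471212, 'fy': 361.6882339471212, 'cx': 256.78712790799574, 'cy': 183.52743647764518, 'origin': array([ 0.45787495, -0.19454086,  1.20287693]), 'attitude': array([-2.17517569,  2.20700191, -0.02962768])}
top sample_mount 0.91 [150.5, 164.9, 56.4, 20.7] [0.539 0.077 0.011]
top lock 0.49 [155.0, 169.5, 22.7, 10.3] [0.543 0.106 0.12 ]
top ir_cell 0.51 [179.7, 173.8, 17.1, 4.1] [0.539 0.039 0.101]
top camera_stand 0.85 [281.1, 107.8, 34.4, 44.2] [ 0.653 -0.304  0.186]
top camera_stand 0.29 [153.0, 167.6, 27.6, 9.3] [0.543 0.102 0.109]
top label_tape 0.67 [275.5, 217.9, 34.3, 28.9] [ 0.358 -0.291  0.024]
top bluecap_a 0.64 [360.1, 164.4, 27.7, 24.2] [ 0.518 -0.524  0.104]
```

Run:
```python
from h import *
a=np.load("scene0.npz")["im"][90:280,110:370]; b=np.load("top0.npz")["im"][90:260,130:400]
a=cv2.resize(a,(800,585),interpolation=cv2.INTER_CUBIC); b=cv2.resize(b,(800,504),interpolation=cv2.INTER_CUBIC)
save("s1.png",a); save("t1.png",b)
```

```text
(no output)
```

View pics/s1.png

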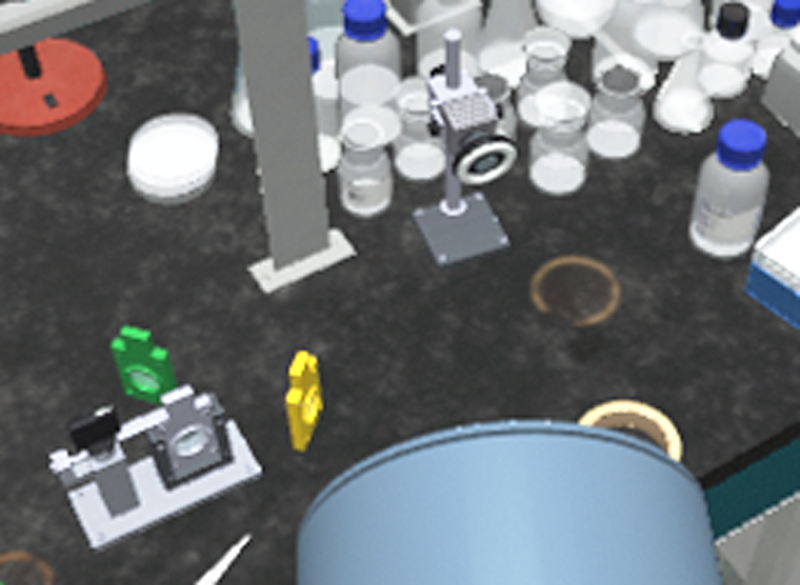

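View pics/t1.png

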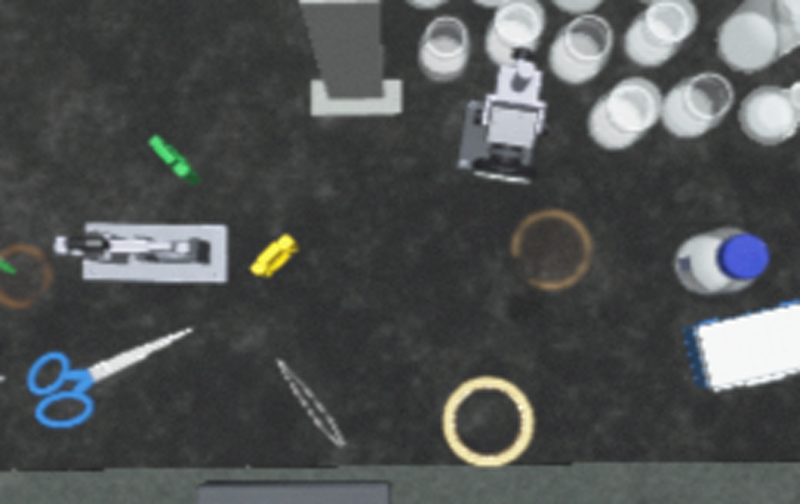

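The metal cell stands in the mount at scene (168,230) / top (188,176). Possible mix-ups are the green cell at scene (158,208) and the yellow one at scene (208,220). I choose the metal one in the grooves. The forceps lie at top (235,226), and the grey post stands at x≈0.65, between the mount and the camera.

Run:
```python
from h import *
z=np.load("top0.npz"); p=z["p"]; im=z["im"]
m=np.zeros((384,512),bool); m[158:192,140:212]=1
hs=cv2.cvtColor(im,cv2.COLOR_RGB2HSV)
b=m&(p[...,2]>.004)&(p[...,2]<.02)&(hs[...,1]<70)&(hs[...,2]>110)
n,l,st,_=cv2.connectedComponentsWithStats(b.astype(np.uint8)); 
q=p[b][:,:2]; print(b.sum(),cv2.minAreaRect((q*1000).astype(np.float32)))
t=m&(p[...,2]>.13)&(hs[...,1]<90); q=p[t]; print("knob",len(q),q.mean(0),cv2.minAreaRect((q[:,:2]*1000).astype(np.float32)))
t=m&(p[...,2]>.112)&(p[...,2]<.13)&(p[...,1]<.08); q=p[t]; print("tab",len(q),q.mean(0),cv2.minAreaRect((q[:,:2]*1000).astype(np.float32)))
# camera
for nme in("top","scene"):
    z=np.load(nme+"0.npz");p=z["p"];ok=(abs(p[...,0]-.66)<.1)&(abs(p[...,1]+.3)<.09)
    for lo in np.arange(0,.28,.02):
        q=p[ok&(p[...,2]>lo)&(p[...,2]<lo+.02)]
        if len(q): print(nme,lo.round(2),len(q),q.min(0).round(3),q.max(0).round(3))
```

```text
552 ((543.1090698242188, 73.58084869384766), (160.1233367919922, 64.02764129638672), 87.9303970336914)
knob 55 [0.54452592 0.11482136 0.14055031] ((544.4492797851562, 115.49823760986328), (41.234703063964844, 9.5176362991333), 89.17964172363281)
tab 37 [0.54182671 0.04321552 0.12262846] ((541.7548828125, 43.40325164794922), (25.976455688476562, 9.621246337890625), 89.29896545410156)
top 0.0 1076 [ 0.56 -0.39  0.  ] [ 0.759 -0.21   0.019]
top 0.02 57 [ 0.727 -0.39   0.02 ] [ 0.76  -0.225  0.04 ]
top 0.04 116 [ 0.727 -0.388  0.04 ] [ 0.759 -0.225  0.06 ]
top 0.06 94 [ 0.729 -0.389  0.06 ] [ 0.76  -0.228  0.08 ]
top 0.08 51 [ 0.736 -0.389  0.081] [ 0.76 -0.23  0.1 ]
top 0.1 58 [ 0.738 -0.349  0.1  ] [ 0.76  -0.242  0.109]
top 0.14 5 [ 0.614 -0.319  0.15 ] [ 0.701 -0.284  0.159]
top 0.16 133 [ 0.593 -0.343  0.16 ] [ 0.723 -0.271  0.18 ]
top 0.18 519 [ 0.593 -0.342  0.18 ] [ 0.722 -0.274  0.2  ]
top 0.2 13 [ 0.602 -0.326  0.201] [ 0.686 -0.302  0.22 ]
top 0.22 11 [ 0.677 -0.32   0.221] [ 0.686 -0.307  0.236]
top 0.24 30 [ 0.677 -0.32   0.24 ] [ 0.691 -0.307  0.253]
scene 0.0 830 [ 0.56  -0.389  0.   ] [ 0.76 -0.21  0.02]
scene 0.02 179 [ 0.669 -0.343  0.02 ] [ 0.759 -0.225  0.04 ]
scene 0.04 178 [ 0.671 -0.346  0.04 ] [ 0.76  -0.226  0.06 ]
scene 0.06 126 [ 0.673 -0.326  0.06 ] [ 0.76  -0.229  0.08 ]
scene 0.08 101 [ 0.676 -0.328  0.08 ] [ 0.76  -0.231  0.1  ]
scene 0.1 23 [ 0.679 -0.33   0.101] [ 0.759 -0.306  0.108]
scene 0.12 8 [ 0.6   -0.316  0.136] [ 0.605 -0.294  0.14 ]
scene 0.14 90 [ 0.593 -0.326  0.141] [ 0.703 -0.272  0.16 ]
scene 0.16 212 [ 0.59  -0.346  0.16 ] [ 0.723 -0.271  0.18 ]
scene 0.18 403 [ 0.589 -0.34   0.18 ] [ 0.718 -0.275  0.2  ]
scene 0.2 25 [ 0.672 -0.319  0.2  ] [ 0.684 -0.308  0.22 ]
scene 0.22 25 [ 0.674 -0.319  0.22 ] [ 0.683 -0.307  0.24 ]
scene 0.24 27 [ 0.671 -0.324  0.24 ] [ 0.687 -0.307  0.251]
```

```bash
cat >> h.py <<'E'
def down(a):  # tool pointing down, tool y at world yaw a
    y=np.array([np.cos(a),np.sin(a),0]);z=np.array([0,0,-1.]); return np.c_[np.cross(y,z),y,z]
def go(P,M):
    s=monitor.read_state(); C=R.from_rotvec(s["ee_rot"]).as_matrix(); p=np.array(s["tcp_pos"])
    d=C.T@(np.array(P)-p)/.4; t=R.from_matrix(C.T@M).as_rotvec()/(2*np.pi)
    print("clock",round(s["clock"],2),"tcp",p.round(4),"shift",d.round(4),"turn",t.round(4),"mm",round(np.linalg.norm(d)*400),"deg",(np.linalg.norm(t)*360).round(1),"j",np.round(s["joints"],2))
E
python3 - <<'E'
from h import *
go([.5446,.1156,.20],down(-.036))
z=np.load("scene0.npz");p=z["p"];im=z["im"];print(im.shape)
c=im[95:185,235:290]; save("lens0.png",cv2.resize(c,None,fx=6,fy=6,interpolation=cv2.INTER_NEAREST))
E
```

```text
clock 0.9 tcp [0.156  0.5535 0.2387] shift [-1.232  -0.79    0.0968] turn [ 0.    -0.     0.212] mm 587 deg 76.3 j [ 1.09  0.18  1.61  0.    1.35 -0.21]
(384, 512, 3)
```

View pics/lens0.png

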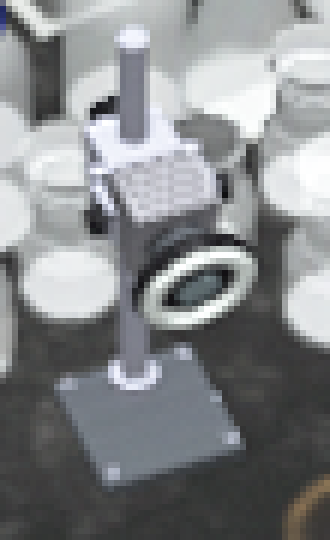

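The camera stand is at scene (258,140). Its white ring light is at about scene (268,142), with the lens in the middle, facing the robot and slightly down.

```bash
python3 -m inch '[[[1,-0.13,-0.08,0,0,0,0.025],[1,-0.26,-0.16,0,0,0,0.05],[1,-0.39,-0.24,0,0,0,0.075],[1,-0.52,-0.32,0,0,0,0.1],[1,-0.65,-0.4,0,0,0,0.125],[1,-0.78,-0.48,0,0,0,0.15],[1,-0.88,-0.56,0,0,0,0.18],[1,-0.96,-0.6,0,0,0,0.212],[1,-0.96,-0.6,0,0,0,0.212]]]'
python3 - <<'E'
from h import *
go([.5446,.1156,.19],down(-.036))
im,d=capture("wrist"); save("w0.png",im); np.savez("w0.npz",im=im,d=d,p=cloud("wrist",d)); print(get_calibration("wrist"))
E
```

```text
clock: 2.02
tcp_pos: [0.462, 0.2165, 0.2388]
ee_rot: [2.266, 2.176, 0.0]
ft_force: [-0.2, 0.3, -0.6]
grip_width: 1.002
grasp_force: 0.0
clock 2.02 tcp [0.462  0.2165 0.2388] shift [-0.2436  0.2166  0.122 ] turn [ 0.0001  0.     -0.0007] mm 139 deg 0.3 j [ 0.21  0.03  1.77 -0.    1.34  0.25]
{'fx': 270.300281832595, 'fy': 270.300281832595, 'cx': 252.9777917175314, 'cy': 193.4720145612129, 'origin': array([0.46287011, 0.29178789, 0.38479071]), 'attitude': array([ 2.84833898, -0.053354  , -0.00897163])}
```

View pics/w0.png

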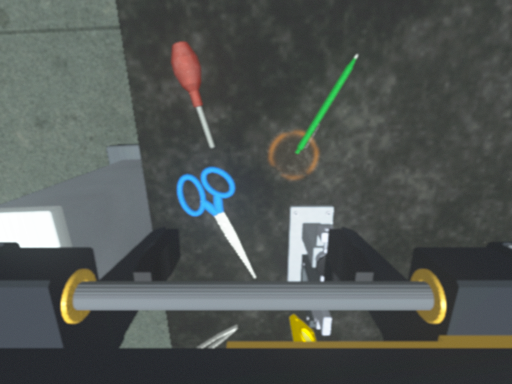

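The wrist view shows the mount base top edge at (310,210). The lower part of the view is hidden by the gripper. I go above the knob and check it there.

```bash
python3 -m inch '[[[1,-0.12,0.11,0.06,0,0,0],[1,-0.244,0.217,0.122,0,0,0],[1,-0.244,0.217,0.122,0,0,0],[1,-0.244,0.217,0.122,0,0,0]]]'
python3 - <<'E'
from h import *
go([.5446,.1156,.116],down(-.036))
im,d=capture("top"); p=cloud("top",d)
t=(p[...,2]>.112)&(p[...,2]<.15)&(abs(p[...,0]-.54)<.03)&(abs(p[...,1]-.08)<.08); print(t.sum(), p[t].mean(0))
im,d=capture("wrist"); save("w1.png",im); p=cloud("wrist",d)
for t in("lock","ir_cell","sample_mount"):
  for r in silhouettes(t,"wrist")[:2]:
    m=r["pixels"]; print(t,round(r["conf"],2),r["extent"],np.nanmedian(p[m],0).round(3))
E
```

```text
clock: 2.58
tcp_pos: [0.5431, 0.1182, 0.1895]
ee_rot: [-2.259, -2.181, 0.001]
ft_force: [0.1, 0.3, -0.4]
grip_width: 1.001
grasp_force: 0.0
clock 2.58 tcp [0.5431 0.1182 0.1895] shift [-0.0064  0.0044  0.1837] turn [-0.0003 -0.0001  0.0001] mm 74 deg 0.1 j [0.   0.19 1.7  0.   1.25 0.04]
97 [0.54307964 0.08708043 0.13065964]
lock 0.88 [242.9, 181.5, 29.2, 80.4] [0.543 0.115 0.112]
ir_cell 0.97 [312.6, 215.7, 50.4, 52.7] [0.632 0.045 0.027]
ir_cell 0.83 [232.8, 311.2, 36.8, 30.1] [ 0.534 -0.058  0.064]
sample_mount 0.61 [229.8, 145.5, 54.2, 136.4] [0.543 0.108 0.012]
```

View pics/w1.png

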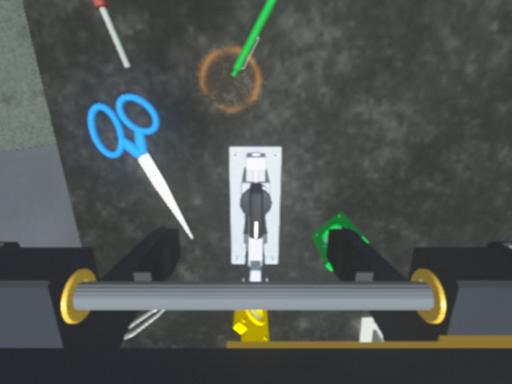

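The bar knob is at (256,200), between the fingers and along the closing plane. The swing arm runs down to (256,270), and the green cell at (340,240) is clear of the fingers. Next I descend and close.

```bash
python3 -m inch '[[[1,-0.006,0.004,0.07,0,0,0],[1,-0.006,0.004,0.13,0,0,0],[1,-0.006,0.004,0.184,0,0,0],[1,-0.006,0.004,0.184,0,0,0],[0,-0.006,0.004,0.184,0,0,0],[0,-0.006,0.004,0.184,0,0,0],[0,-0.006,0.004,0.184,0,0,0],[0,-0.006,0.004,0.184,0,0,0],[0,-0.006,0.004,0.184,0,0,0],[0,-0.006,0.004,0.184,0,0,0]]]'
```

```text
clock: 4.08
tcp_pos: [0.5452, 0.1151, 0.1163]
ee_rot: [-2.261, -2.181, 0.0]
ft_force: [0.3, -0.5, -0.5]
grip_width: 0.342
grasp_force: 0.0
```

```bash
python3 -m inch '[[[0,0,0,0,0,0,0],[0,0,0,0,0,0,0],[0,0,0,0,0,0,0],[0,0,0,0,0,0,0],[0,0,0,0,0,0,0]]]'
```

```text
clock: 4.7
tcp_pos: [0.545, 0.1151, 0.1163]
ee_rot: [-2.261, -2.181, 0.001]
ft_force: [-1.6, -0.7, 2.5]
grip_width: 0.119
grasp_force: 30.0
```

Gripped: the opening of 10.5 mm matches the 11 mm bar. Turning counterclockwise by 1.25 rad.

```bash
python3 -m inch '[[[0,0,0,0,0,0,-0.02],[0,0,0,0,0,0,-0.04],[0,0,0,0,0,0,-0.06],[0,0,0,0,0,0,-0.08],[0,0,0,0,0,0,-0.1],[0,0,0,0,0,0,-0.12],[0,0,0,0,0,0,-0.14],[0,0,0,0,0,0,-0.16],[0,0,0,0,0,0,-0.18],[0,0,0,0,0,0,-0.198],[0,0,0,0,0,0,-0.198],[0,0,0,0,0,0,-0.198]]]'
```

```text
clock: 6.2
tcp_pos: [0.546, 0.1158, 0.1163]
ee_rot: [0.57, 3.088, 0.002]
ft_force: [3.2, 4.5, -3.5]
grip_width: 0.116
grasp_force: 30.0
```

```bash
python3 -m inch '[[[0.5,0,0,0,0,0,0],[0.5,0,0,0,0,0,0],[0.5,0,0,0,0,0,0],[0.5,0,0,-0.08,0,0,0],[0.5,0,0,-0.2,0,0,0],[0.6,0,0,-0.3,0,0,0],[0.6,0,0,-0.3,0,0,0],[0.6,0,0,-0.3,0,0,0]]]'
python3 - <<'E'
from h import *
im,d=capture("top"); p=cloud("top",d); save("t2.png",cv2.resize(im[140:200,130:230],(800,480),interpolation=cv2.INTER_CUBIC))
im,d=capture("scene"); save("s2.png",cv2.resize(im[190:280,110:230],(800,600),interpolation=cv2.INTER_CUBIC));p=cloud("scene",d); np.savez("s2.npz",im=im,d=d,p=p)
t=(p[...,2]>.1)&(p[...,2]<.12)&(abs(p[...,0]-.56)<.06)&(abs(p[...,1]-.11)<.03); print(t.sum(), p[t].min(0),p[t].max(0))
go([.542,.0436,.25],down(-.036))
E
```

```text
clock: 7.2
tcp_pos: [0.5448, 0.115, 0.2356]
ee_rot: [-0.567, -3.089, 0.0]
ft_force: [0.9, 1.2, -0.3]
grip_width: 0.6
grasp_force: 0.0Traceback (most recent call last):
  File "<stdin>", line 4, in <module>
    return umr_minimum(a, axis, None, out, keepdims, initial, where)
ValueError: zero-size array to reduction operation minimum which has no identity
```

View pics/s2.png

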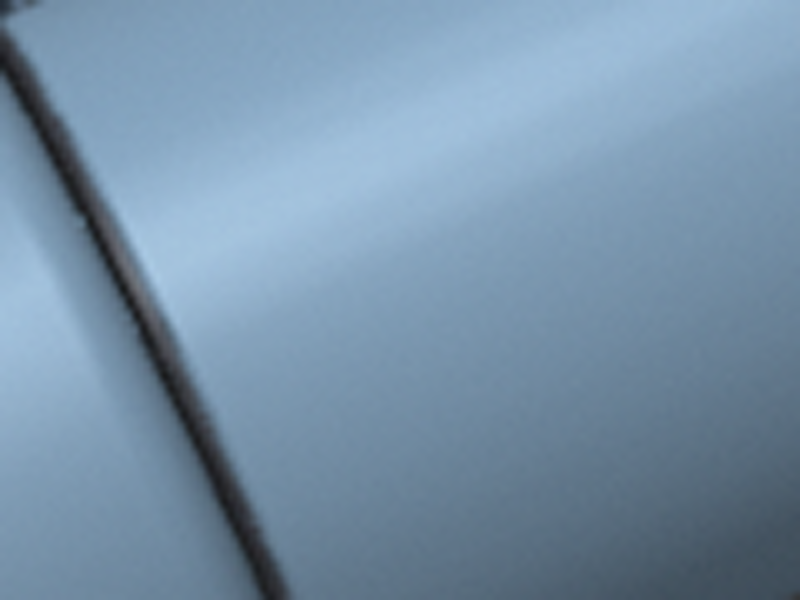

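The arm blocks the scene camera here. I'll measure the lens from the first pictures and work out the move to above the tab.

Run:
```python
from h import *
go([.542,.0436,.25],down(-.036))
def plane(q):
    for _ in range(6):
        c=q.mean(0); n=np.linalg.svd(q-c,full_matrices=0)[2][2]; r=(q-c)@n; q=q[abs(r)<max(2*r.std(),.001)]
    n*=np.sign(n[2]); return c,n,len(q),r.std()
for nm in("top","scene"):
    z=np.load(nm+"0.npz");p=z["p"];im=z["im"]
    ok=(abs(p[...,0]-.63)<.09)&(abs(p[...,1]+.31)<.07)
    b=ok&(p[...,2]>.008)&(p[...,2]<.018)&(p[...,0]<.71); q=p[b][:,:2]; print(nm,"base",len(q),cv2.minAreaRect((q*1000).astype(np.float32)))
    t=ok&(p[...,2]>.165)&(p[...,2]<.205)&(p[...,0]>.615)&(p[...,0]<.67)
    if t.any():
        c,n,k,s=plane(p[t]); print(nm,"topface",c.round(4),n.round(3),k,s.round(4),"pitch",np.degrees(np.arctan2(-n[0],n[2])).round(1))
    col=ok&(p[...,2]>.22); print(nm,"column",np.median(p[col],0))
    r=ok&(p[...,0]<.615)&(p[...,2]>.12)&(p[...,2]<.22)
    q=p[r]; print(nm,"ringall",len(q),q.min(0).round(3),q.max(0).round(3))
    w=r&(im.min(-1)>150); c,n,k,s=plane(p[w]); print(nm,"ring",w.sum(),c.round(4),n.round(3),k,s.round(4),p[w].min(0).round(3),p[w].max(0).round(3))
    e=cv2.fitEllipse(np.argwhere(w)[:,::-1].astype(np.float32)) if w.sum()>5 else 0; print(e)
```

```text
clock 7.3 tcp [0.5442 0.1151 0.2346] shift [-0.0581 -0.169  -0.0385] turn [-0.0004 -0.0003  0.198 ] mm 73 deg 71.3 j [-0.01  0.14  1.66 -0.    1.34 -1.21]
top base 168 ((663.24267578125, -310.9477844238281), (79.7305679321289, 78.26852416992188), 80.3728256225586)
top topface [ 0.6435 -0.3068  0.1885] [-0.165  0.076  0.983] 325 0.0062 pitch 9.6
top column [ 0.68519345 -0.31251986  0.24957137]
top ringall 129 [ 0.593 -0.332  0.153] [ 0.614 -0.271  0.201]
top ring 10 [ 0.5962 -0.3008  0.1897] [ 0.982 -0.15   0.116] 10 0.0006 [ 0.594 -0.315  0.187] [ 0.598 -0.287  0.194]
((300.0, 149.5), (0.0, 1.0), 0.0)
scene base 325 ((658.9810180664062, -311.5693054199219), (79.04600524902344, 78.9419937133789), 78.568359375)
scene topface [ 0.6416 -0.3034  0.1861] [-0.089  0.258  0.962] 261 0.005 pitch 5.3
scene column [ 0.71844637 -0.31250761  0.3787415 ]
scene ringall 252 [ 0.589 -0.333  0.136] [ 0.613 -0.271  0.195]
scene ring 101 [ 0.5982 -0.2996  0.1665] [ 0.968 -0.181  0.172] 100 0.0021 [ 0.589 -0.327  0.138] [ 0.607 -0.274  0.191]
((267.6308898925781, 142.37734985351562), (9.392448425292969, 17.612791061401367), 62.52532196044922)
```

Run:
```python
from h import *
ims=[];ds=[]
for _ in range(6):
    im,d=capture("scene"); ims.append(im);ds.append(d)
d=np.median(ds,0);im=np.median(ims,0); p=cloud("scene",d); np.savez("s3.npz",im=im,p=p)
print("depth std",np.median(np.std(ds,0)[120:160,255:280]))
r=(abs(p[...,0]-.6)<.016)&(abs(p[...,1]+.301)<.04)&(abs(p[...,2]-.166)<.04)
w=r&(im.min(-1)>170); q=p[w]
for k in range(5):
    c=q.mean(0); n=np.linalg.svd(q-c)[2][2]; n*=np.sign(n[0]); e=(q-c)@n; q=q[abs(e)<max(2*e.std(),.0012)]
    print(len(q),c.round(4),n.round(3),e.std().round(4),"yaw",np.degrees(np.arctan2(n[1],n[0])).round(1),"pitch",np.degrees(np.arcsin(n[2])).round(1))
# circle fit in plane
h=np.cross([0,0,1],n);h/=np.linalg.norm(h);v=np.cross(n,h); a=(q-c)@h;b=(q-c)@v
(x,y),s=cv2.minEnclosingCircle(np.c_[a,b].astype(np.float32)*1000); print("circ",x,y,s,(c+h*x/1e3+v*y/1e3).round(4))
A=np.c_[2*a,2*b,np.ones(len(a))]; X=np.linalg.lstsq(A,a*a+b*b,rcond=None)[0]; print((c+h*X[0]+v*X[1]).round(4),np.sqrt(X[2]+X[0]**2+X[1]**2))
```

```text
depth std 0.0012622802
17 [ 0.5942 -0.3066  0.1841] [ 0.959 -0.209  0.193] 0.001 yaw -12.3 pitch 11.1
17 [ 0.5942 -0.3066  0.1841] [ 0.959 -0.209  0.193] 0.001 yaw -12.3 pitch 11.1
17 [ 0.5942 -0.3066  0.1841] [ 0.959 -0.209  0.193] 0.001 yaw -12.3 pitch 11.1
17 [ 0.5942 -0.3066  0.1841] [ 0.959 -0.209  0.193] 0.001 yaw -12.3 pitch 11.1
17 [ 0.5942 -0.3066  0.1841] [ 0.959 -0.209  0.193] 0.001 yaw -12.3 pitch 11.1
circ 0.8593028783798218 -13.27309799194336 22.625930786132812 [ 0.5968 -0.3063  0.171 ]
[ 0.5988 -0.3017  0.1664] 0.022978303985405176
```

```bash
python3 -m inch '[[[1,-0.01,-0.03,-0.03,0,0,0.028],[1,-0.02,-0.06,-0.038,0,0,0.056],[1,-0.03,-0.09,-0.038,0,0,0.084],[1,-0.04,-0.12,-0.038,0,0,0.112],[1,-0.05,-0.15,-0.038,0,0,0.14],[1,-0.058,-0.169,-0.038,0,0,0.168],[1,-0.058,-0.169,-0.038,0,0,0.198],[1,-0.058,-0.169,-0.038,0,0,0.198],[1,-0.058,-0.169,-0.038,0,0,0.198]]]'
python3 - <<'E'
from h import *
im,d=capture("wrist"); save("w2.png",im); p=cloud("wrist",d)
for t in("lock","ir_cell"):
  for r in silhouettes(t,"wrist")[:3]:
    m=r["pixels"]; print(t,round(r["conf"],2),r["extent"],np.nanmedian(p[m],0).round(3))
go([.542,.0436,.0955],down(-.036))
E
```

```text
clock: 8.72
tcp_pos: [0.5429, 0.0438, 0.2514]
ee_rot: [-2.257, -2.185, 0.0]
ft_force: [0.4, -0.4, 0.2]
grip_width: 0.995
grasp_force: 0.0
lock 0.79 [232.3, 101.4, 75.0, 40.5] [0.551 0.111 0.111]
ir_cell 0.85 [232.4, 224.6, 32.3, 46.6] [ 0.532 -0.059  0.066]
ir_cell 0.72 [248.6, 153.7, 9.2, 47.5] [0.541 0.05  0.101]
ir_cell 0.59 [306.7, 152.5, 43.2, 37.2] [0.637 0.046 0.07 ]
clock 8.88 tcp [0.5429 0.0438 0.2515] shift [-0.0007 -0.0022  0.39  ] turn [-0.     -0.      0.0003] mm 156 deg 0.1 j [-0.14  0.1   1.67  0.    1.37 -0.1 ]
```

View pics/w2.png

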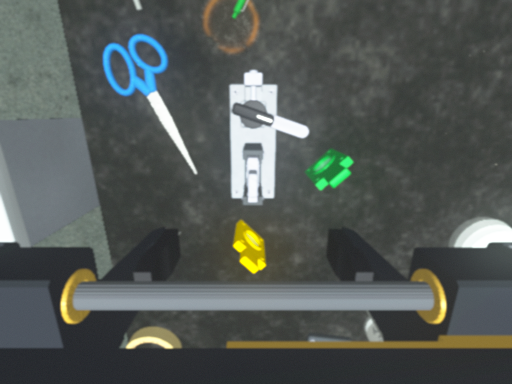

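The knob and arm now point to the mount's +x at (280,122), so the lock is open. The metal cell still sits at (253,178), between the green decoy at (330,168) and the yellow one at (250,248). Descending on the tab and gripping.

```bash
python3 -m inch '[[[0.5,-0.001,-0.002,0.1,0,0,0],[0.5,-0.001,-0.002,0.2,0,0,0],[0.5,-0.001,-0.002,0.29,0,0,0],[0.5,-0.001,-0.002,0.35,0,0,0],[0.5,-0.001,-0.002,0.384,0,0,0],[0,-0.001,-0.002,0.384,0,0,0],[0,-0.001,-0.002,0.384,0,0,0],[0,-0.001,-0.002,0.384,0,0,0],[0,-0.001,-0.002,0.384,0,0,0],[0,-0.001,-0.002,0.384,0,0,0],[0,-0.001,-0.002,0.384,0,0,0],[0,-0.001,-0.002,0.384,0,0,0]]]'
```

```text
clock: 10.38
tcp_pos: [0.5427, 0.0432, 0.0988]
ee_rot: [2.26, 2.18, 0.001]
ft_force: [-1.8, -0.0, 5.6]
grip_width: 0.108
grasp_force: 30.0
```

```bash
python3 -m inch '[[[0,0,0,0,0,0,0],[0,0,0,0,0,0,0]]]'
```

```text
clock: 10.62
tcp_pos: [0.5427, 0.0432, 0.0989]
ee_rot: [2.26, 2.18, 0.001]
ft_force: [-1.6, -0.3, 5.6]
grip_width: 0.111
grasp_force: 30.0
```

Held. Drawing straight up 160 mm.

```bash
python3 -m inch '[[[0,0,0,-0.02,0,0,0],[0,0,0,-0.06,0,0,0],[0,0,0,-0.11,0,0,0],[0,0,0,-0.16,0,0,0],[0,0,0,-0.21,0,0,0],[0,0,0,-0.27,0,0,0],[0,0,0,-0.34,0,0,0],[0,0,0,-0.4,0,0,0],[0,0,0,-0.4,0,0,0],[0,0,0,-0.4,0,0,0]]]'
python3 - <<'E'
from h import *
yaw,pit=np.radians([-10.5,10.5])
X=np.array([np.cos(yaw)*np.cos(pit),np.sin(yaw)*np.cos(pit),np.sin(pit)]);Y=np.array([-np.sin(yaw),np.cos(yaw),0]);Z=np.cross(X,Y)
L=np.array([.5985,-.3015,.1665]); W=L-.103*X; T=W+.039*Z; M=np.c_[np.cross(X,-Z),X,-Z]
print("win",W,"tcp",T,np.linalg.det(M))
print("pre"); go(T-np.array([.10,0,-.06]),M); print("final"); go(T,M)
for n in ("scene","top"):
    im,d=capture(n); p=cloud(n,d)
    for r in silhouettes("ir_cell",n)[:4]: print(n,round(r["conf"],2),r["extent"],np.nanmedian(p[r["pixels"]],0).round(3))
E
```

```text
clock: 11.88
tcp_pos: [0.5416, 0.0434, 0.2572]
ee_rot: [-2.261, -2.181, 0.001]
ft_force: [-0.3, -0.0, -1.9]
grip_width: 0.109
grasp_force: 30.0
win [ 0.49892061 -0.28304405  0.14772974] tcp [ 0.49193243 -0.28174887  0.18607668] 1.0000000000000002
pre
clock 11.88 tcp [0.5416 0.0434 0.2572] shift [-0.8258 -0.3446  0.0282] turn [-0.0293 -0.0021  0.0234] mm 358 deg 13.5 j [-0.14  0.09  1.67 -0.    1.38 -0.1 ]
final
clock 11.88 tcp [0.5416 0.0434 0.2572] shift [-0.8169 -0.0946  0.1779] turn [-0.0293 -0.0021  0.0234] mm 337 deg 13.5 j [-0.14  0.09  1.67 -0.    1.38 -0.1 ]
scene 0.39 [252.2, 122.0, 16.0, 16.7] [ 0.633 -0.301  0.189]
top 0.59 [215.9, 169.5, 16.1, 13.6] [ 0.534 -0.067  0.075]
```

```bash
python3 -m inch '[[[0,-0.06,-0.1,0,0,0,0],[0,-0.14,-0.2,0,0,0,0],[0,-0.24,-0.28,0,0,0,0],[0,-0.35,-0.33,0,-0.005,0,0.005],[0,-0.46,-0.345,0.01,-0.01,-0.001,0.01],[0,-0.57,-0.345,0.02,-0.016,-0.001,0.014],[0,-0.67,-0.345,0.028,-0.022,-0.002,0.018],[0,-0.76,-0.345,0.028,-0.026,-0.002,0.021],[0,-0.81,-0.345,0.028,-0.029,-0.002,0.023],[0,-0.826,-0.345,0.028,-0.029,-0.002,0.023],[0,-0.826,-0.345,0.028,-0.029,-0.002,0.023],[0,-0.826,-0.345,0.028,-0.029,-0.002,0.023]]]'
python3 - <<'E'
from h import *
im,d=capture("wrist"); save("w3.png",im); p=cloud("wrist",d);np.savez("w3.npz",im=im,p=p)
for t in("camera_stand","ir_cell","label_tape"):
  for r in silhouettes(t,"wrist")[:2]: print(t,round(r["conf"],2),r["extent"],np.nanmedian(p[r["pixels"]],0).round(3))
im,d=capture("scene"); p=cloud("scene",d); save("s4.png",im); np.savez("s4.npz",im=im,p=p,d=d)
b=cv2.resize(im[80:260,120:380],(800,554)); save("s4c.png",b)
E
```

```text
clock: 13.58
tcp_pos: [0.3925, -0.281, 0.2465]
ee_rot: [2.301, 1.921, 0.177]
ft_force: [0.0, 0.5, -1.0]
grip_width: 0.112
grasp_force: 30.0
camera_stand 0.85 [368.6, 125.1, 143.3, 83.0] [ 0.629 -0.303  0.168]
camera_stand 0.45 [238.6, 170.9, 25.2, 110.5] [ 0.392 -0.267  0.253]
ir_cell 0.84 [241.4, 173.6, 20.3, 106.9] [ 0.392 -0.267  0.255]
label_tape 0.7 [157.6, 147.5, 73.5, 68.7] [ 0.347 -0.3    0.024]
```

View pics/s4c.png

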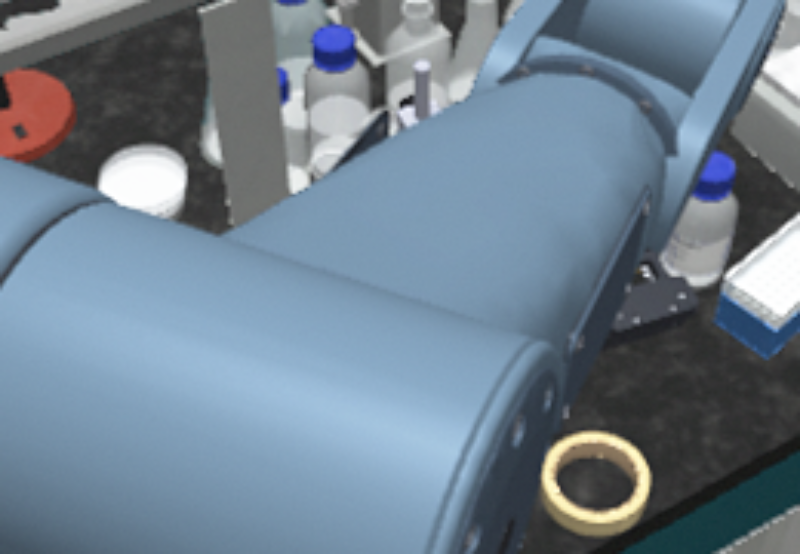

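The arm hides the camera from the scene view. The wrist view sees the stand from close by, so I check that.

View pics/w3.png

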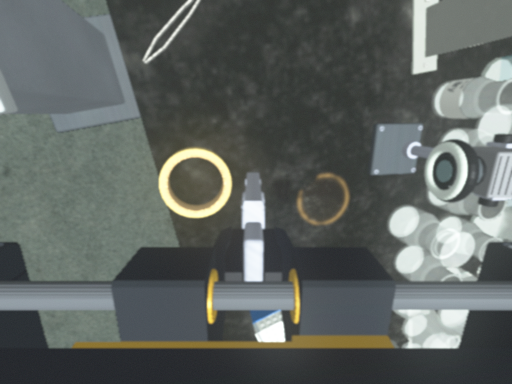

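Run:
```python
from h import *
z=np.load("w3.npz");p=z["p"];im=z["im"]
r=(abs(p[...,0]-.6)<.03)&(abs(p[...,1]+.301)<.05)&(abs(p[...,2]-.166)<.05)
q=p[r]; print(len(q),q.min(0).round(3),q.max(0).round(3))
w=r&(im.min(-1)>150)&(p[...,0]<.62); q=p[w]; print(len(q),q.min(0).round(3),q.max(0).round(3))
for k in range(6):
    c=q.mean(0); n=np.linalg.svd(q-c)[2][2]; n*=np.sign(n[0]); e=(q-c)@n; q=q[abs(e)<max(2*e.std(),.001)]
print(len(q),c.round(4),n.round(3),e.std().round(4),"yaw",np.degrees(np.arctan2(n[1],n[0])).round(1),"pitch",np.degrees(np.arcsin(n[2])).round(1))
# held cell
m=(abs(p[...,0]-.39)<.06)&(abs(p[...,1]+.28)<.05)&(p[...,2]>.12)&(p[...,2]<.24); print("cell",m.sum(), p[m].min(0),p[m].max(0))
```

```text
3566 [ 0.59  -0.332  0.136] [ 0.63  -0.27   0.197]
1111 [ 0.59  -0.331  0.139] [ 0.612 -0.271  0.193]
959 [ 0.5974 -0.2988  0.1701] [ 0.97  -0.174  0.172] 0.0011 yaw -10.2 pitch 9.9
cell 527 [ 0.38767241 -0.28333372  0.17547775] [ 0.41300634 -0.25413288  0.23995672]
```

The wrist view shows the ring light at about (452,170) with the lens in its middle, and the cell held at (255,230). The tape at (195,183) and the forceps at (170,30) are clear. Next I fit the ring's centre and plan the final pose, and also check the cell's own tilt in the grasp.

Run:
```python
from h import *
z=np.load("w3.npz");p=z["p"];im=z["im"]
w=(abs(p[...,0]-.6)<.03)&(abs(p[...,1]+.301)<.05)&(abs(p[...,2]-.166)<.05)&(im.min(-1)>150)&(p[...,0]<.62); q=p[w]
n=np.array([.970,-.174,.172]);n/=np.linalg.norm(n)
c=np.array([.5974,-.2988,.1701]); q=q[abs((q-c)@n)<.003]
h=np.cross([0,0,1],n);h/=np.linalg.norm(h);v=np.cross(n,h); a=np.c_[(q-c)@h,(q-c)@v]
(x,y),s=cv2.minEnclosingCircle((a*1000).astype(np.float32)); L=c+h*x/1e3+v*y/1e3; print("enclosing r mm",s,"center",L.round(4))
# lens glass depth relative to ring plane: points near centre
r=(np.linalg.norm(np.nan_to_num(p)-L,axis=2)<.012); print("centre pts along n (mm)",np.percentile((p[r]-L)@n*1e3,[10,50,90]).round(1),r.sum())
W=L-.103*n; T=W+.039*v; M=np.c_[np.cross(n,-v),n,-v]; print("W",W.round(4)); go(T,M)
s=monitor.read_state(); C=R.from_rotvec(s["ee_rot"]).as_matrix(); t=np.array(s["tcp_pos"])
m=(p[...,2]>.15)&(p[...,2]<.25)&(abs(p[...,0]-.39)<.06)&(abs(p[...,1]+.28)<.05)
k=(p[m]-t)@C; print("cell in tool mm",len(k),(k.min(0)*1e3).round(1),(k.max(0)*1e3).round(1))
for zz in range(-20,70,10):
    g=k[(k[:,2]*1e3>zz)&(k[:,2]*1e3<zz+10)]
    if len(g): print(zz,len(g),(g.min(0)[:2]*1e3).round(1),(g.max(0)[:2]*1e3).round(1))
```

```text
enclosing r mm 29.09932518005371 center [ 0.5978 -0.3007  0.166 ]
centre pts along n (mm) [1.2 1.9 2.6] 329
W [ 0.4979 -0.2828  0.1483]
clock 13.82 tcp [ 0.3925 -0.2814  0.2468] shift [0.0437 0.2118 0.192 ] turn [ 0.0016 -0.     -0.0004] mm 116 deg 0.6 j [-0.95 -0.16  1.94  0.14  1.23 -0.81]
cell in tool mm 1115 [ -0.7 -19.   -6.6] [27.  12.5 71.6]
-10 506 [  8.3 -19. ] [26.9 12.5]
0 124 [  8.6 -10.3] [27.   8.5]
10 76 [ 0.6 -8.2] [26.9  5.1]
20 174 [-0.7 -9.1] [26.9  6.5]
30 92 [16.3 -8.7] [26.9  6.2]
40 46 [19.4 -7.5] [27.   3.5]
50 41 [26.3 -6.4] [27.  3.]
60 44 [18.8 -7.4] [26.9  4.8]
```

```bash
python3 -m inch '[[[0,0.01,0.04,0.05,0,0,0],[0,0.02,0.08,0.1,0,0,0],[0,0.03,0.12,0.14,0,0,0],[0,0.04,0.16,0.17,0.001,0,0],[0,0.041,0.19,0.188,0.001,0,0],[0,0.041,0.21,0.194,0.0015,0,0],[0,0.041,0.219,0.195,0.0015,0,0],[0,0.041,0.219,0.195,0.0015,0,0],[0,0.041,0.219,0.195,0.0015,0,0],[0,0.041,0.219,0.195,0.0015,0,0]]]'
cat > chk.py <<'E'
from h import *
n=np.array([.970,-.174,.172]);n/=np.linalg.norm(n);h=np.cross([0,0,1],n);h/=np.linalg.norm(h);v=np.cross(n,h)
L=np.array([.5978,-.3007,.166])+.0019*n; F=np.c_[n,h,v]
s=monitor.read_state(); C=R.from_rotvec(s["ee_rot"]).as_matrix(); t=np.array(s["tcp_pos"])
print(s["clock"],"window nominal in lens mm",((t+C[:,2]*.038-L)@F*1e3).round(1),"tool y,z in lens",(F.T@C[:,1]).round(3),(F.T@C[:,2]).round(3),s["ft_force"],s["grasp_force"],np.abs(s["dq"]).max())
for c in("wrist","top","scene"):
    im,d=capture(c); save(c+"5.png",im); p=cloud(c,d); q=(p-L)@F*1e3; np.savez(c+"5.npz",im=im,q=q)
    for r in silhouettes("ir_cell",c)[:3]: print(c,round(r["conf"],2),r["extent"],np.nanmedian(q[r["pixels"]],0).round(1),np.nanpercentile(q[r["pixels"]],[3,97],axis=0).round(1).tolist())
    m=(abs(q[...,0]+100)<25)&(abs(q[...,1])<40)&(q[...,2]<15)&(q[...,2]>-50)
    if m.sum()>5: print(c,"slab",m.sum(),np.percentile(q[m],[2,50,98],axis=0).round(1).tolist())
E
python3 chk.py
```

```text
clock: 15.08
tcp_pos: [0.4937, -0.2839, 0.1861]
ee_rot: [2.308, 1.923, 0.168]
ft_force: [1.2, 0.0, -1.9]
grip_width: 0.108
grasp_force: 30.0
15.075 window nominal in lens mm [-102.3   -1.8   -0. ] tool y,z in lens [ 1.    -0.004  0.   ] [ 0. -0. -1.] [ 1.21098595  0.00547224 -1.92410844] 29.980612399522215 0.002796841884547611
wrist 0.66 [328.2, 141.2, 183.0, 120.2] [30.5  7.6  7.2] [[-2.9, -29.5, -166.6], [69.1, 35.2, 26.2]]
wrist 0.56 [242.5, 172.6, 20.9, 106.3] [-103.5   11.6   45.4] [[-109.9, -9.4, -19.8], [-97.3, 24.5, 64.0]]
wrist slab 317 [[-111.1, 8.4, -32.7], [-103.7, 24.3, 0.1], [-96.1, 24.7, 14.8]]
top 0.62 [276.5, 227.0, 18.3, 19.0] [-291.4   -2.9  -94.5] [[-309.8, -33.5, -115.6], [-260.6, 10.5, -87.5]]
top 0.51 [179.5, 133.4, 18.7, 19.9] [ -41.5  340.9 -106. ] [[-63.9, 325.6, -165.2], [-22.2, 372.2, -61.2]]
scene 0.78 [206.5, 204.5, 9.5, 34.5] [-132.4  222.2  -91.8] [[-155.2, 202.1, -145.8], [-109.0, 237.2, -46.1]]
```

Run:
```python
from h import *
z=np.load("wrist5.npz");q=z["q"]
m=(abs(q[...,0]+104)<8)&(q[...,1]>14.5)&(q[...,1]<24)&(q[...,2]>25)&(q[...,2]<55); print("shoulder z (want 40)",m.sum(),np.percentile(q[m][:,2],[5,50,95]).round(1))
e=(abs(q[...,0]+104)<12)&(q[...,1]>23)&(q[...,1]<28)&(q[...,2]>-60)&(q[...,2]<45); k=q[e]
print("edge z range",k[:,2].min().round(1),k[:,2].max().round(1))
for a in range(-40,40,10):
    g=k[(k[:,2]>a)&(k[:,2]<=a+10)]
    if len(g): print(a,len(g),g[:,0].min().round(1),g[:,0].max().round(1),g[:,1].mean().round(1))
print(monitor.read_state()["clock"])
```

```text
shoulder z (want 40) 311 [31.9 39.3 40.2]
edge z range -34.2 41.0
-40 14 -107.9 -98.9 24.3
-30 38 -108.6 -99.0 24.3
-20 40 -108.4 -99.1 24.4
-10 50 -108.1 -98.6 24.3
0 51 -108.5 -98.8 24.4
10 69 -108.3 -98.5 24.4
20 71 -108.4 -98.5 24.3
30 118 -108.3 -98.4 24.2
15.375
```

The held cell measures x≈-103.5, y≈-1, z≈0 mm in the lens frame, with no tilt. Handing in.

```bash
python3 -c "
from plant import sign_off; print(sign_off())"
```

```text
the job is handed in; nothing more can be done
None
```

The job is handed in: the lock is open, and the cell is held still in the air with its window about 103 mm in front of the lens, within about 1 mm of the axis and square to it (the hand-in returned no verdict).

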